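# Lengthen a tray-stand leg by one hole

## Task

Lay the loose telescopic tray-stand leg in the blue cradle, red pin up and its black end plate dropped into the gap between the cradle's end stop and its fork, and let go of it. Then press the red spring pin flush and slide the aluminium sleeve out, foot end away from the end plate, until the pin springs up in the next hole. Leave the lengthened leg lying in the cradle and don't disturb the other things on the bench.

Things in the scene. Friction and masses are not known exactly. Their poses are not given: they have to be found in the camera images.
- leg_mid (a point): Centre of the loose telescopic leg (0.5 kg, 310 mm long), on its long axis under the red pin; balance point within 10 mm. x runs along the leg to its foot, z to the pin's side (up at the start). It lies on the bench on foot and end plate, axis 23 mm up. Along x in mm: end plate -150 to -140; inner tube 24 square, -140 to -62; sleeve 32 square, -62 to 145; foot 145 to 160.
- cradle_seat (a point): Where leg_mid lies when the leg is seated in the fixed blue cradle, 46 mm above the bench; x along the seated leg to its foot, z up. Between fork and channel, and beyond the channel, both sides of the leg are free for fingers. The fork holds back the end plate when the sleeve is drawn out; the sleeve slides through the channel.
- sleeve_grip (a point): Point on the sleeve's axis, 108 mm from leg_mid towards the foot at the start; moves with the sleeve; a good place to pinch the 32 mm sleeve from above in the cradle. Axes as leg_mid. An orange ridge across the sleeve's top, 8 mm high, 83 to 88 mm from here towards the pin, is there to be pushed footwards by the finger that presses the pin.
- pin_top (a point): Top of the red blunt-coned spring pin, 14 mm across; its top stands 8 mm above the sleeve's top when out.
- leg_pin (a joint): How far the pin is pressed, in m: 0 out, 0.008 flush with the sleeve's top, 0.010 tucked under its wall, 0.012 bottomed. Spring 3 N when out, 6 N when flush. Out, it locks the sleeve; once flush its cone rides under the wall when the sleeve is pushed along (about 8 N), stays tucked, and springs up in the next hole.
- leg_sleeve (a joint): How far the sleeve is slid out along x, in m: 0 pin in the first hole, 0.040 pin in the next hole for a longer leg, -0.040 in the hole for a shorter leg (wrong). Locked play is about 1 mm; sliding takes about 2 to 4 N.
- mug: Bystander, to be left alone: white ceramic mug, 90 mm high, 80 mm wide.
- jar: Bystander, to be left alone: amber glass jar with green lid, 110 mm high, 76 mm wide.
- wrench: Bystander, to be left alone: steel wrench lying flat.
- spare_foot: Bystander, to be left alone: spare black rubber foot, 46 x 46 x 18 mm.
- scraper: Bystander, to be left alone: dough scraper lying flat, steel blade and wooden handle, about 130 x 100 mm.
- brush: Bystander, to be left alone: pastry brush lying flat.
- bowl: Bystander, to be left alone: steel bowl, 130 mm wide, 55 mm high.
- leg: The whole leg: black end plate 46 x 46 mm, dark steel inner tube, aluminium sleeve with orange band, black rubber foot 46 x 46 mm. Origin 23 mm below leg_mid, same axes. The 2 mm top wall of the sleeve, 16 mm above the axis, has 16 mm square holes at x = -40, 0 (holding the pin) and 40 mm.
- cradle: The blue cradle; origin on the bench under cradle_seat, same axes. In mm: base plate 10 thick, x -175 to 70, 80 wide. End stop x -171 to -161, top z 60. Fork x -135 to -119, cheeks 32 apart, tops z 54, floor z 34. Gap for the end plate between them, 26 long. Channel x 40 to 70, cheeks 42 apart, tops z 52, floor z 30.

How it is judged:
By the outcome, as a careful person would: the job done as asked, in the order asked, and still so for the second after the job is handed in, with the robot touching nothing.
It also fails if it takes over 51 s, if anything falls off the work surface, if the arm or the gripper's body presses on something with over 40 N, if the wrist force passes 120 N, or if a joint passes its speed limit or range.

## Robot

A 6-joint arm with a two-finger parallel gripper is mounted at the origin on the work surface. World frame = base frame: x ahead of the robot, y to its left, z up, the work surface at z = 0. Lengths are in m, angles in rad, forces in N, time in s.
With the tool pointing down it reaches from about 0.35 to 0.975 m from the base axis. Payload 4.9 kg.
Tool frame: the origin (TCP) lies between the finger pads; the fingertips stand 19 mm ahead of it and the grasp point (between the pads) is the TCP; z points along the fingers, y is the direction in which the jaws open and shut (so a half turn about z gives the same grasp; the last joint's range is limited). The gripper opens to 85 mm and grips with 20 to 120 N. Pads are 22 mm wide; open, the fingers measure 114 mm over their backs; the gripper's body (76 mm by 85 mm) begins 54 mm behind the grasp point. The pads swing forward as they close: fully open they stand 13 mm farther back than shut.
Start: joints at [-1.435, 0.053, 1.613, -0, 1.476, -0.119], TCP at [0.158, -0.605, 0.25] pointing down, gripper open.
Joint ranges: [-3.01, 3.01], [-1.01, 2.22], [0.06, 2.58], [-1.02, 4.17], [0.09, 2.62], [-3.14, 3.14]. Speed limits (rad/s): [2.57, 2.57, 3.14, 3.14, 3.14, 3.14].

## Interface

Orientations are given as a unit quaternion [w, x, y, z].
In Python, from plant import state, grab_frame, calibration, job_done gives the robot as it stands. The module is installed in compiled form; this text tells all that it offers.
- The arm moves only by the tool servo_tool, never from a script. Its argument "deltas" is a list that holds one entry, the list of rows, each a list of 5 numbers: the finger opening in mm, from 0 to 85.4, then the shift along the world's x, y, z in mm, then the turn about the world's z in units of 6 degrees (1.0 is 6 degrees). A call has 1 to 5 rows; each row is the pose to reach, as a shift and turn from the pose commanded when the call began; what a row does not reach only later rows make up. A row lasts 1/8 s, in which the tool goes at most 62.5 mm and 10.7 degrees, less where a joint would pass 70% of its speed; a pose out of reach is approached as far as the arm can. A call with a gripper value outside its range is refused whole. The fingers move at their own pace and stop on an object; the grip force is fixed at half the most. Time passes only in rows, so rows that repeat a pose let the fingers close. It gives the time, the measured TCP pose, the force and the opening at its end, in the units of the state.
- state(): the state, without advancing time (a new reading comes with each control period).
- grab_frame(name): name is "scene" or "top" or "wrist"; returns the picture (400x640x3 uint8, red, green, blue); there is no depth.
- calibration(name): a dict with "intrinsics" (3x3 intrinsics, pixels), "world_from_camera" (4x4, takes a point from camera to world coordinates). Camera axes: x right, y down, z forward; pixel columns grow to the right and rows downward; lengths in m; the calibration is good to about 2 mm. A picture is of the moment at which its call begins: read the wrist's pose just before it. calibration takes no time and is no camera call; for the wrist camera it gives the pose at the moment of the call.
- job_done(): hands the job in, once; it reports no verdict.
The state is a dict: "time": time; "joint_pos": joint angles; "joint_vel": joint speeds; "joint_efforts": joint torques, N m; "tool_pos": TCP position; "tool_rot": TCP orientation; "contact_force": force on the tool from outside, world axes, zero at the start; "ft_torque": the same for the moment, N m; "gripper_width": opening from 0.0 (shut) to 1.0 (fully open).
Only numpy, scipy, OpenCV 4.12 (cv2) and the standard library are available. Lean on these libraries where they do the work, as an engineer would, in place of code of your own. Each camera call takes 0.05 s, during which the arm holds its last target.

## Working session

There is one attempt and no reset: what is moved stays moved. The work goes in short steps, Python scripts to look and compute and a tool call to move; the robot and the scene stay as the last step left them, time stands still between calls to the robot, and variables do not carry over. Pictures are saved under pics/ and viewed, and the job is handed in when it is done.

Besides the shell and the picture viewer there is one more tool, called as name(argument=value, ...), one argument or row to a line, values as JSON. servo_tool: Moves the arm, as the interface text tells. Its arguments: {"type":"object","properties":{"deltas":{"type":"array","items":{"type":"array","items":{"type":"array","items":{"type":"number"}}}}},"required":["deltas"]}

```bash
mkdir -p pics; python3 - <<'E'
from plant import *
import cv2
s=state();print(s)
for n in("scene","top"):
    cv2.imwrite(f"pics/{n}0.png",grab_frame(n)[:,:,::-1]);c=calibration(n);print(c)
E
```

```text
{'time': 0.0, 'joint_pos': array([-1.43499056e+00,  5.33632051e-02,  1.61430051e+00,  5.38368958e-05,
        1.47601474e+00, -1.19005844e-01]), 'joint_vel': array([ 3.32427200e-04,  8.23972134e-06,  1.07825801e-03,  3.86008575e-05,
       -8.15881001e-05, -1.16624629e-03]), 'joint_efforts': array([ 2.70475011e-04, -3.93687451e+01, -3.70170879e+01, -2.77263064e-05,
        7.11252593e-03,  7.60346410e-06]), 'tool_pos': array([ 0.15746961, -0.6042288 ,  0.24905516]), 'tool_rot': array([-1.04309005e-03,  9.91894640e-01,  1.27058782e-01,  1.80337775e-05]), 'contact_force': array([ 0.08800762,  0.38749113, -0.19404241]), 'ft_torque': array([-0.00046437, -0.07842593,  0.02575669]), 'gripper_width': 0.9997552150818735}
{'intrinsics': array([[363.76615134,   0.        , 317.51521204],
       [  0.        , 363.76615134, 199.60813956],
       [  0.        ,   0.        ,   1.        ]]), 'world_from_camera': array([[ 0.49719562,  0.68929012, -0.52694938,  1.11707065],
       [ 0.86749609, -0.40593133,  0.2875244 , -0.31996163],
       [-0.01571754, -0.6000824 , -0.79978376,  0.94075135],
       [ 0.        ,  0.        ,  0.        ,  1.        ]])}
{'intrinsics': array([[410.79649779,   0.        , 315.47461661],
       [  0.        , 410.79649779, 205.47819964],
       [  0.        ,   0.        ,   1.        ]]), 'world_from_camera': array([[ 0.01018171, -0.99568197,  0.09226992,  0.42057541],
       [-0.99994584, -0.01033718, -0.00120718,  0.0024975 ],
       [ 0.00215578, -0.09225263, -0.9957333 ,  1.0908743 ],
       [ 0.        ,  0.        ,  0.        ,  1.        ]])}
```

View pics/scene0.png

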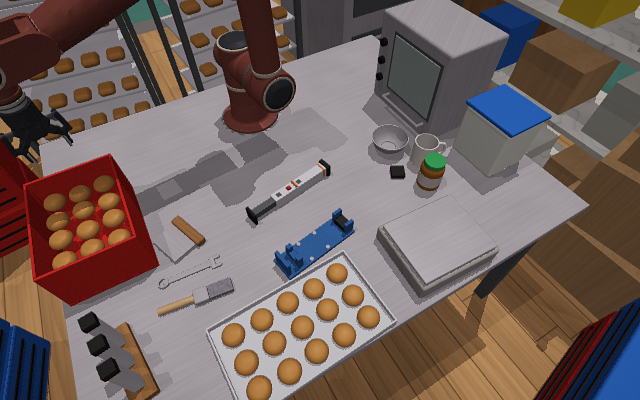

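View pics/top0.png

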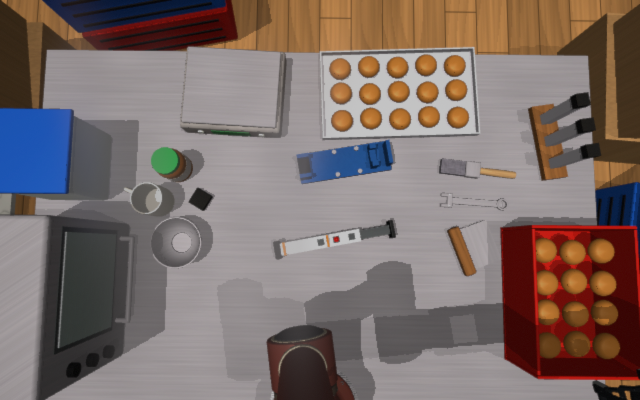

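The top view shows the leg from its foot at about (280,247) to its end plate at (391,229), with the red pin at (336,239). The cradle's fork end is at (380,153) and its channel end at (306,165). I'll enlarge these.

```bash
python3 - <<'E'
import cv2
t=cv2.imread("pics/top0.png");s=cv2.imread("pics/scene0.png")
cv2.imwrite("pics/t_leg.png",cv2.resize(t[205:270,265:405],None,fx=5.5,fy=5.5,interpolation=cv2.INTER_CUBIC))
cv2.imwrite("pics/t_cr.png",cv2.resize(t[130:195,285:405],None,fx=6,fy=6,interpolation=cv2.INTER_CUBIC))
cv2.imwrite("pics/s_leg.png",cv2.resize(s[150:230,240:340],None,fx=7,fy=7,interpolation=cv2.INTER_CUBIC))
cv2.imwrite("pics/s_cr.png",cv2.resize(s[200:285,265:365],None,fx=7,fy=7,interpolation=cv2.INTER_CUBIC))
E
```

```text
(no output)
```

View pics/t_leg.png

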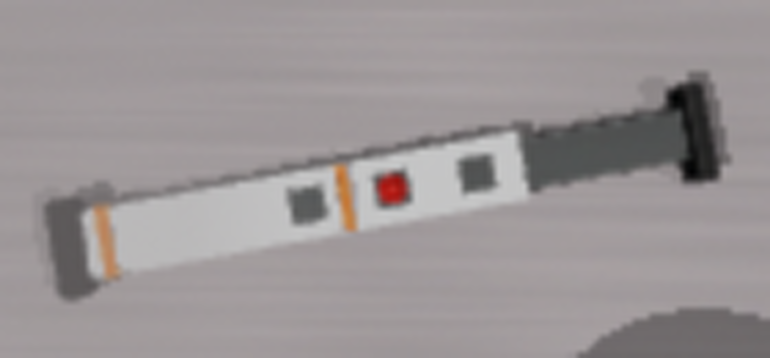

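View pics/t_cr.png

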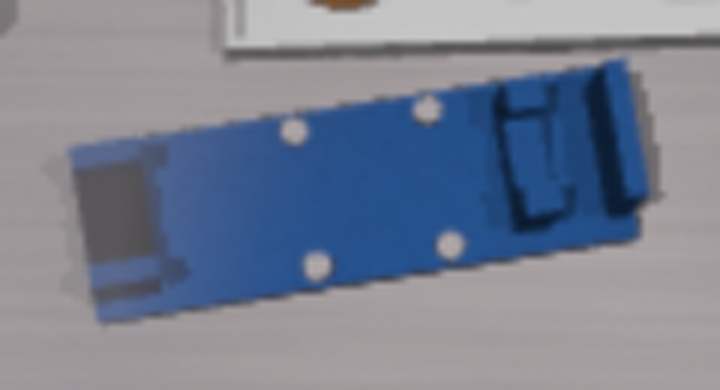

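View pics/s_leg.png

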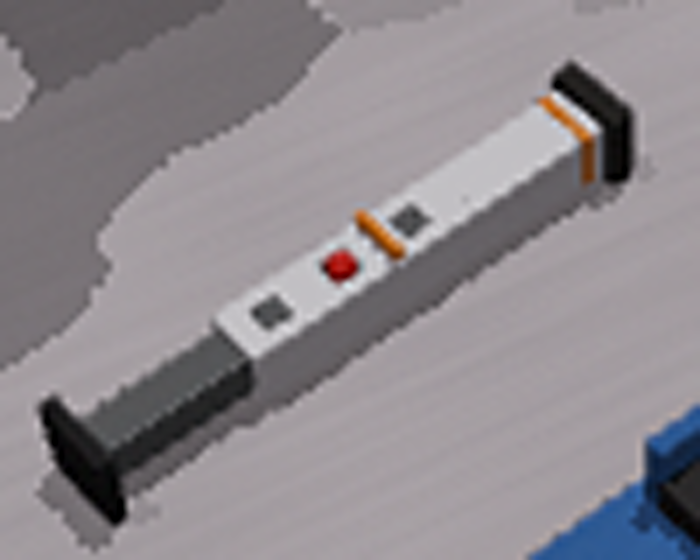

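View pics/s_cr.png

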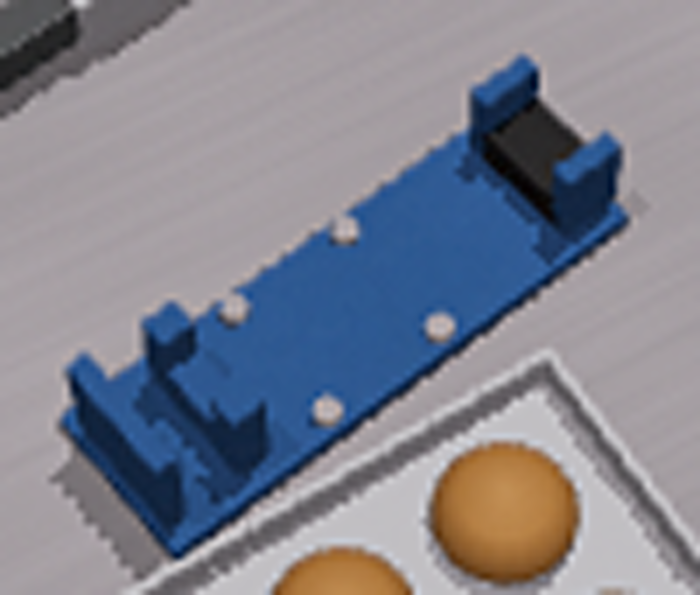

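```bash
cat > h.py <<'E'
import numpy as np, cv2
from scipy.optimize import least_squares
from plant import *
def proj(P,K,W):
    C=np.linalg.inv(W); p=(C[:3,:3]@np.asarray(P).T+C[:3,3:]).T
    q=(K@p.T).T; return q[:,:2]/q[:,2:]
def pose(p,L):
    c,s=np.cos(p[3]),np.sin(p[3]); L=np.asarray(L,float)/1000
    return L@np.array([[c,-s,0],[s,c,0],[0,0,1]]).T+p[:3]
def fit(views,p0):
    # views: list (K,W,local pts mm, px)
    f=lambda p: np.concatenate([(proj(pose(p,L),K,W)-np.array(px)).ravel() for K,W,L,px in views])
    r=least_squares(f,p0,loss='soft_l1'); return r.x,f(r.x).reshape(-1,2)
def cv(name):
    c=calibration(name); return c["intrinsics"],c["world_from_camera"]
E
cat > f1.py <<'E'
from h import *
def un(d,f,o): return list(d.keys()),[((u+.5)/f-.5+o[0],(v+.5)/f-.5+o[1]) for u,v in d.values()]
tl={(-62,16,16):(529,198),(-62,-16,16):(520,128),(0,0,22):(393,188),(-40,0,15):(477,173),(40,0,15):(307,205),(22.5,-16,24):(341,166),(22.5,16,24):(350,231)}
sl={(-62,16,16):(215,325),(-62,-16,16):(253,360),(0,0,22):(342,264),(-40,0,15):(272,312),(40,0,15):(410,220),(22.5,16,24):(360,215),(22.5,-16,24):(400,250),(-150,23,23):(48,402),(-150,-23,-23):(118,522)}
tc={(70,-40,10):(72,147),(70,40,10):(99,320),(-175,-40,10):(622,64),(-175,40,10):(638,236),(55,0,30):(116,211)}
sc={(70,-40,10):(625,212),(-175,-40,10):(178,547),(-175,40,10):(65,418)}
T=cv("top");S=cv("scene")
for n,a,b,oa,ob,fa in(("leg",tl,sl,(265,205),(240,150),5.5),("cradle",tc,sc,(285,130),(265,200),6)):
    x,r=fit([(*T,*un(a,fa,oa)),(*S,*un(b,7,ob))],[.45,0,.02,1.7])
    print(n,np.round(x,4),np.degrees(x[3]));print(np.round(r,1).tolist())
s=state();print(s["time"])
E
python3 f1.py
```

```text
leg [ 0.4331 -0.0515  0.0207  1.7681] 101.30379038644125
[[-0.1, -0.1], [-0.9, 0.3], [-0.2, 0.0], [-0.3, -0.1], [-0.0, -0.1], [-0.6, -0.5], [0.1, 0.1], [-0.5, -1.0], [0.2, 0.1], [-0.2, -0.8], [0.0, 0.4], [-0.0, 0.5], [-0.4, -0.7], [0.2, 0.1], [-1.5, 0.5], [-0.5, 1.1]]
cradle [ 6.3150e-01 -2.1600e-02 -1.0000e-03  1.7372e+00] 99.53258664940402
[[-0.3, -0.4], [-0.3, 0.1], [-1.8, -0.5], [0.7, -0.1], [-0.0, 1.3], [0.7, 0.3], [-0.7, 0.9], [-1.3, -0.6]]
0.1
```

Both fits agree with the stated heights: the leg's axis comes out at 21 mm (stated 23) and the cradle base at -1 mm. Next I move above the leg.

servo_tool(
  deltas=[
    [[85, 27.5, 55.3, 0, 1.445], [85, 55, 110.6, 0, 2.89], [85, 82.5, 166, 0, 4.335], [85, 110, 221.3, 0, 5.78], [85, 137.5, 276.6, 0, 7.22]],
  ],
)

```text
time: 0.72
tool_pos: [0.2954, -0.3262, 0.2498]
tool_rot: [-0.0, 0.874, 0.486, 0.0]
contact_force: [0.3, -0.5, 0.2]
gripper_width: 0.994
```

servo_tool(
  deltas=[
    [[85, 27.5, 55.3, 0, 1.445], [85, 55, 110.6, 0, 2.89], [85, 82.5, 166, 0, 4.335], [85, 110, 221.3, 0, 5.78], [85, 138, 276.6, 0, 7.22]],
  ],
)

```text
time: 1.35
tool_pos: [0.4333, -0.0496, 0.2502]
tool_rot: [0.0, 0.633, 0.775, 0.0]
contact_force: [0.1, -1.0, 0.0]
gripper_width: 0.998
```

```bash
python3 - <<'E'
from h import *
s=state();print(s["time"],s["tool_pos"],s["tool_rot"],s["joint_pos"])
K,W=cv("wrist");f=grab_frame("wrist");np.savez("w1.npz",K=K,W=W)
s=state();print(s["time"],s["tool_pos"]);print(W)
cv2.imwrite("pics/w1.png",f[:,:,::-1])
E
```

```text
1.35 [ 0.43334948 -0.04956877  0.25016002] [3.19495396e-04 6.32539398e-01 7.74528120e-01 2.08157320e-05] [-2.84709079e-01 -4.27595334e-01  2.03069647e+00 -2.10675309e-04
  1.53788678e+00 -4.85843498e-01]
1.4 [ 0.43522415 -0.04315113  0.25006879]
[[ 9.79976783e-01  1.89570350e-01  6.08981689e-02  4.18059471e-01]
 [ 1.99111673e-01 -9.33346895e-01 -2.98694017e-01  2.65746742e-02]
 [ 2.15587278e-04  3.04838739e-01 -9.52403957e-01  3.74109647e-01]
 [ 0.00000000e+00  0.00000000e+00  0.00000000e+00  1.00000000e+00]]
```

View pics/w1.png

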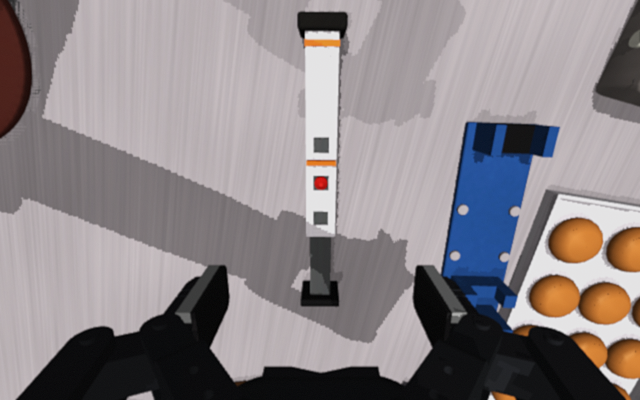

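The arm was still settling in that frame, so I'll take another one.

```bash
python3 - <<'E'
from h import *
for i in range(3): grab_frame("wrist")
s=state();print(s["time"],s["tool_pos"],s["joint_vel"].round(3))
K,W=cv("wrist");f=grab_frame("wrist");np.savez("w2.npz",K=K,W=W)
s=state();print(s["time"],s["tool_pos"],s["tool_rot"])
cv2.imwrite("pics/w2.png",f[:,:,::-1])
f=f[:,:,::-1]
cv2.imwrite("pics/w2l.png",cv2.resize(f[0:320,270:370],None,fx=2.4,fy=2.4,interpolation=cv2.INTER_CUBIC)[:,:])
cv2.imwrite("pics/w2c.png",cv2.resize(f[110:310,420:570],None,fx=3,fy=3,interpolation=cv2.INTER_CUBIC))
E
```

```text
1.55 [ 0.43294537 -0.05044449  0.2497436 ] [-0.059 -0.009  0.007 -0.002 -0.001  0.001]
1.6 [ 0.43275537 -0.0515281   0.24984225] [-3.08851060e-04  6.34353025e-01  7.73043317e-01 -4.16670573e-04]
```

View pics/w2l.png

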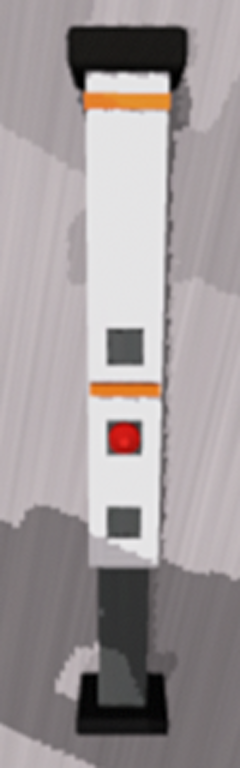

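View pics/w2c.png

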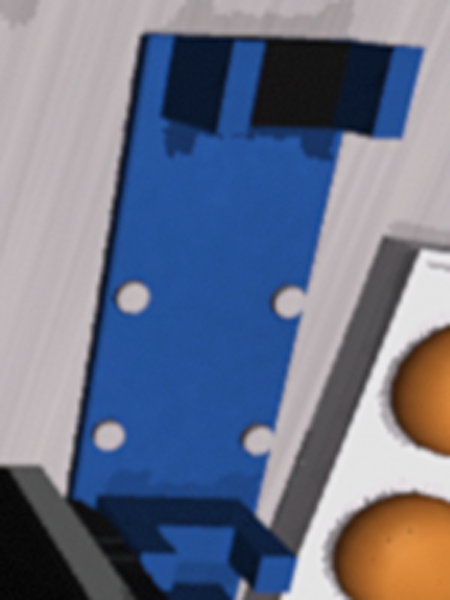

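```bash
cat >> f1.py <<'E'
print("with wrist")
d=np.load("w2.npz");Wv=(d["K"],d["W"])
wl={(-62,16,16):(90,567),(-62,-16,16):(158,567),(-40,0,15):(124,522),(40,0,15):(126,346),(0,0,22):(124,437),(22.5,16,24):(90,390),(22.5,-16,24):(160,390),(145,16,16):(86,72),(145,-16,16):(168,72)}
wc={(70,40,10):(143,36),(70,21,52):(266,42),(40,21,52):(250,127),(70,-21,52):(390,45),(40,-21,52):(374,137)}
for n,a,b,w,oa,ob,fa,ow,fw in(("leg",tl,sl,wl,(265,205),(240,150),5.5,(270,0),2.4),("cradle",tc,sc,wc,(285,130),(265,200),6,(420,110),3)):
  for vs in ([(*Wv,*un(w,fw,ow))],[(*T,*un(a,fa,oa)),(*S,*un(b,7,ob)),(*Wv,*un(w,fw,ow))]):
    x,r=fit(vs,[.45,0,.02,1.7])
    print(n,np.round(x,4),np.degrees(x[3]));print(np.round(r,1).tolist())
E
python3 f1.py
```

```text
leg [ 0.4331 -0.0515  0.0207  1.7681] 101.30379038644125
[[-0.1, -0.1], [-0.9, 0.3], [-0.2, 0.0], [-0.3, -0.1], [-0.0, -0.1], [-0.6, -0.5], [0.1, 0.1], [-0.5, -1.0], [0.2, 0.1], [-0.2, -0.8], [0.0, 0.4], [-0.0, 0.5], [-0.4, -0.7], [0.2, 0.1], [-1.5, 0.5], [-0.5, 1.1]]
cradle [ 6.3150e-01 -2.1600e-02 -1.0000e-03  1.7372e+00] 99.53258664940402
[[-0.3, -0.4], [-0.3, 0.1], [-1.8, -0.5], [0.7, -0.1], [-0.0, 1.3], [0.7, 0.3], [-0.7, 0.9], [-1.3, -0.6]]
1.6
with wrist
leg [ 0.4343 -0.0524  0.0232  1.7639] 101.06143057244691
[[-0.1, -0.4], [0.0, -0.2], [0.1, -0.3], [-0.3, -0.0], [0.3, 1.4], [-1.1, -0.1], [1.1, 0.1], [-0.1, -0.1], [0.1, 0.1]]
leg [ 0.4342 -0.0523  0.0229  1.7638] 101.05992208908924
[[0.3, -0.4], [-0.4, -0.0], [0.2, -0.4], [0.1, -0.5], [0.3, -0.6], [-0.2, -1.0], [0.5, -0.4], [-0.7, -1.1], [-0.0, -0.0], [-0.3, -0.9], [-0.2, 0.3], [-0.1, 0.4], [-0.5, -0.8], [0.0, 0.0], [-1.8, 0.3], [-0.8, 1.0], [-0.1, -0.6], [-0.1, -0.5], [0.0, -0.5], [-0.4, -0.2], [0.2, 1.2], [-1.1, -0.3], [1.0, -0.1], [-0.2, -0.2], [0.1, -0.0]]
cradle [ 0.6351 -0.0218 -0.0035  1.7601] 100.84518200696911
[[2.3, -0.3], [-0.5, 0.2], [-0.7, 2.5], [0.9, -0.4], [-0.5, -0.5]]
cradle [ 6.3170e-01 -2.2000e-02 -1.0000e-04  1.7406e+00] 99.72917586291337
[[-0.2, -0.4], [-0.1, 0.0], [-1.7, -0.8], [0.9, -0.4], [0.1, 1.2], [0.7, 0.2], [-0.7, 1.0], [-1.4, -0.5], [2.0, -1.2], [-0.4, -0.4], [-1.3, 2.2], [1.3, -0.2], [-0.8, 0.1]]
```

Leg is at (0.434, -0.052), axis z 0.023, yaw 101.1°. The cradle is roughly (0.632, -0.022), yaw 99.7°, and needs a closer look from above.

servo_tool(
  deltas=[
    [[85, 50, -5, 0, 0], [85, 105, -10, 0, 0], [85, 155, -15, 0, -0.1], [85, 205, -20, 0, -0.2], [85, 205, -20, 0, -0.2]],
  ],
)

```text
time: 2.22
tool_pos: [0.6392, -0.0746, 0.2479]
tool_rot: [-0.001, 0.644, 0.765, -0.001]
contact_force: [-1.1, -0.5, -0.2]
gripper_width: 0.994
```

```bash
python3 - <<'E'
from h import *
for i in range(3): grab_frame("wrist")
s=state();print(s["time"],s["tool_pos"],s["joint_vel"].round(3))
K,W=cv("wrist");f=grab_frame("wrist")[:,:,::-1];np.savez("w3.npz",K=K,W=W)
s=state();print(s["time"],s["tool_pos"],s["tool_rot"])
cv2.imwrite("pics/w3.png",f)
cv2.imwrite("pics/w3c.png",cv2.resize(f[50:340,220:420],None,fx=2,fy=2,interpolation=cv2.INTER_CUBIC))
E
```

```text
2.375 [ 0.63710351 -0.07321456  0.25008661] [ 0.011 -0.028  0.012  0.002 -0.    -0.001]
2.425 [ 0.63702202 -0.07280171  0.25061052] [ 3.04264792e-05  6.43318244e-01  7.65598873e-01 -4.77290691e-05]
```

View pics/w3.png

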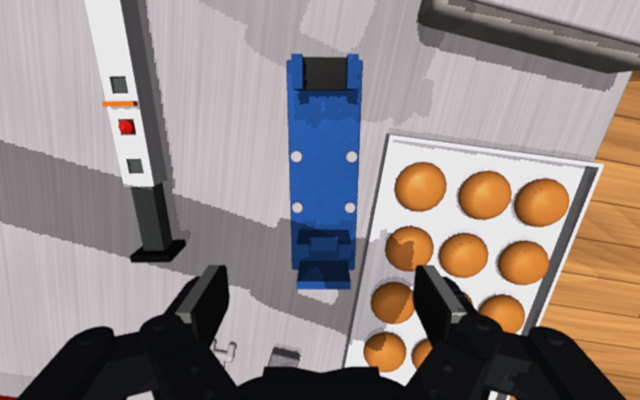

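View pics/w3c.png

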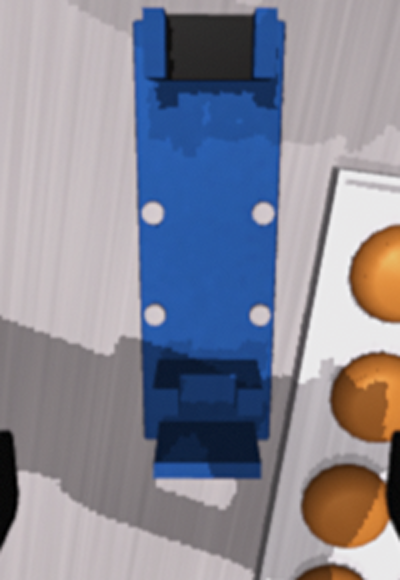

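```bash
cat >> f1.py <<'E'
print("cradle close")
d=np.load("w3.npz");V=(d["K"],d["W"])
w3={(70,40,10):(135,20),(70,-40,10):(284,20),(-175,40,10):(144,437),(-175,-40,10):(269,437),(40,21,30):(165,80),(40,-21,30):(254,80),(-161,0,60):(207,463),(-171,0,60):(207,478),(-119,16,34):(182,374),(-119,-16,34):(236,374),(-135,16,34):(179,402),(-135,-16,34):(237,402)}
for vs in ([(*V,*un(w3,2,(220,50)))],[(*T,*un(tc,6,(285,130))),(*S,*un(sc,7,(265,200))),(*V,*un(w3,2,(220,50)))]):
    x,r=fit(vs,[.63,-.02,.0,1.7])
    print(np.round(x,4),np.degrees(x[3]));print(np.round(r,1).tolist())
E
python3 f1.py | sed -n '/close/,$p'
```

```text
cradle close
[ 6.322e-01 -2.260e-02 -9.000e-04  1.739e+00] 99.63779252165988
[[-1.1, -0.0], [1.3, 0.3], [0.0, 1.6], [0.4, 1.8], [1.6, -0.1], [-1.3, 0.1], [0.3, -0.3], [0.3, 0.0], [-1.0, -0.0], [-0.2, 0.1], [0.6, -1.3], [-0.9, -1.2]]
[ 6.321e-01 -2.250e-02 -7.000e-04  1.739e+00] 99.63775728659694
[[-0.0, -0.5], [0.1, -0.1], [-1.5, -0.8], [1.0, -0.4], [0.3, 1.1], [0.6, 0.5], [-0.8, 1.2], [-1.4, -0.3], [-1.1, -0.2], [1.3, 0.1], [-0.0, 1.6], [0.4, 1.8], [1.5, -0.2], [-1.4, -0.1], [0.3, -0.3], [0.2, 0.0], [-1.1, -0.1], [-0.2, 0.0], [0.5, -1.4], [-1.0, -1.3]]
```

servo_tool(
  deltas=[
    [[85, -55, 5, -10, 0.05], [85, -110, 10, -25, 0.1], [85, -160, 16, -50, 0.15], [85, -203, 20.5, -90, 0.19], [85, -203, 20.5, -130, 0.19]],
  ],
)

```text
time: 3.05
tool_pos: [0.4317, -0.0507, 0.1192]
tool_rot: [0.001, 0.635, 0.772, 0.0]
contact_force: [-0.1, 0.7, -0.2]
gripper_width: 0.99
```

servo_tool(
  deltas=[
    [[85, 0, 0, -30, 0], [85, 0, 0, -60, 0], [85, 0, 0, -80, 0], [85, 0, 0, -90, 0], [85, 0, 0, -90, 0]],
  ],
)

```text
time: 3.68
tool_pos: [0.4345, -0.0511, 0.0303]
tool_rot: [-0.0, 0.635, 0.772, -0.0]
contact_force: [0.2, -0.5, -0.4]
gripper_width: 0.994
```

```bash
python3 - <<'E'
from h import *
f=grab_frame("wrist")[:,:,::-1]
s=state();print(s["time"],s["tool_pos"],s["tool_rot"],s["contact_force"])
cv2.imwrite("pics/w4.png",f)
E
```

```text
3.725 [ 0.43519904 -0.05129489  0.03104215] [5.68700270e-04 6.34999100e-01 7.72512629e-01 2.38809001e-04] [-0.0577217  -0.79270732 -0.04492091]
```

View pics/w4.png

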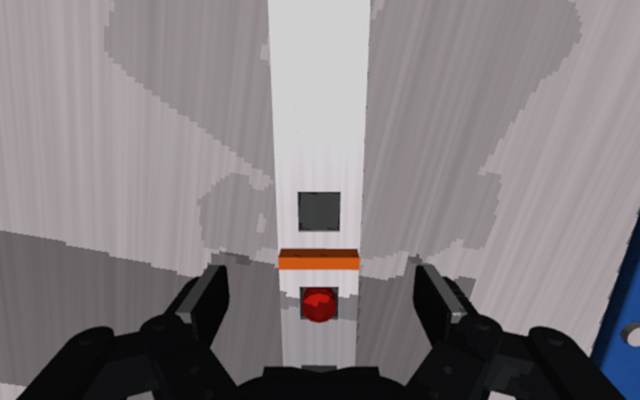

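The fingers straddle the sleeve symmetrically: pin at (319,304), fingers at 228 and 412. Closing.

servo_tool(
  deltas=[
    [[10, 0, 0, 0, 0], [10, 0, 0, 0, 0], [10, 0, 0, 0, 0], [10, 0, 0, 0, 0], [10, 0, 0, 0, 0]],
  ],
)

```text
time: 4.35
tool_pos: [0.4352, -0.0513, 0.0309]
tool_rot: [-0.0, 0.635, 0.773, -0.0]
contact_force: [-3.2, 0.4, 6.1]
gripper_width: 0.366
```

servo_tool(
  deltas=[
    [[10, 0, 0, 10, 0], [10, 0, 0, 30, 0], [10, 0, 0, 60, 0], [10, 0, 0, 85, 0], [10, 0, 0, 85, 0]],
  ],
)

```text
time: 4.97
tool_pos: [0.4362, -0.0514, 0.117]
tool_rot: [0.002, 0.635, 0.773, 0.001]
contact_force: [-0.0, -0.3, -5.7]
gripper_width: 0.368
```

```bash
python3 - <<'E'
from h import *
[grab_frame("scene") for i in range(2)]
s=state();print(s["time"],s["tool_pos"],s["tool_rot"],s["contact_force"],s["ft_torque"],s["gripper_width"])
K,W=cv("wrist");np.savez("w5.npz",K=K,W=W)
f=grab_frame("wrist")[:,:,::-1]
g=grab_frame("scene")[:,:,::-1]
cv2.imwrite("pics/w5.png",f)
cv2.imwrite("pics/s5.png",cv2.resize(g[100:300,200:400],None,fx=3,fy=3))
E
```

```text
5.075 [ 0.43423403 -0.05082473  0.11415725] [-7.25723619e-04  6.34880446e-01  7.72610012e-01 -2.51613975e-04] [ 0.65108703  0.68470176 -6.03166162] [ 0.01836645  0.03085405 -0.04208615] 0.3610259476042434
```

View pics/w5.png

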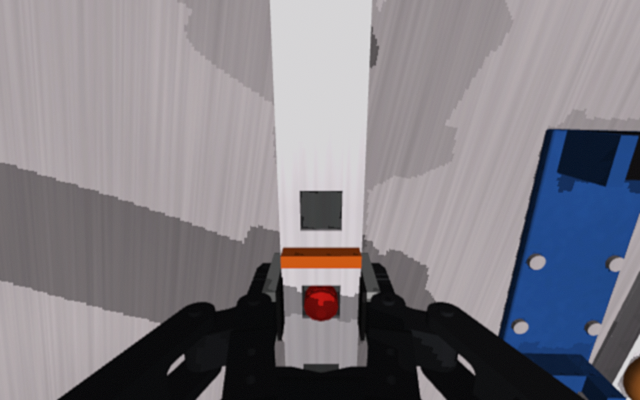

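View pics/s5.png

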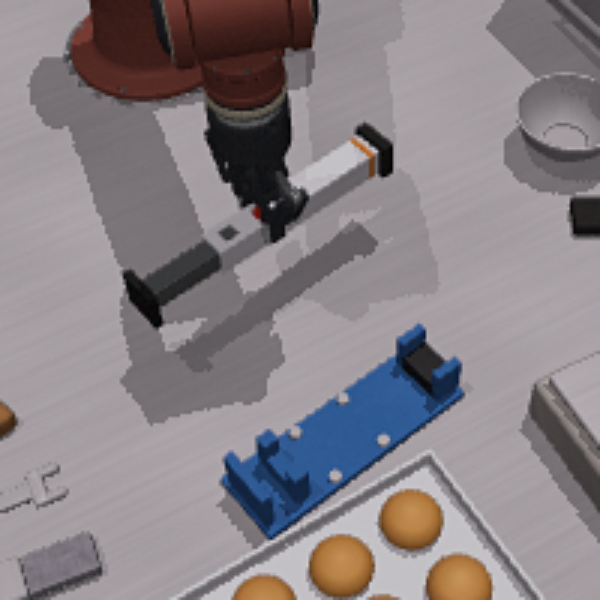

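Level and well held. I'll check the leg's pose in the hand.

```bash
python3 - <<'E'
from h import *
d=np.load("w5.npz");V=(d["K"],d["W"])
q={(48,8,16):(300,191),(48,-8,16):(342,191),(32,8,16):(300,230),(32,-8,16):(342,230),(25,16,24):(281,254),(25,-16,24):(362,254),(20,16,24):(281,268),(20,-16,24):(362,268),(0,0,22):(321,302)}
x,r=fit([(*V,list(q),list(q.values()))],[.434,-.05,.1,1.76]);print(x.round(4),np.degrees(x[3]));print(r.round(1).tolist())
s=state();t=s["tool_pos"];print(s["time"],t,(x[:3]-t).round(4),s["tool_rot"])
a=np.degrees(2*np.arctan2(s["tool_rot"][2],s["tool_rot"][1]));print("tool yaw",a)
E
```

```text
[ 0.4353 -0.0538  0.101   1.767 ] 101.24196743552629
[[0.7, 0.6], [-0.3, 0.5], [1.5, -0.2], [-1.0, -0.3], [-1.0, 0.3], [0.5, 0.2], [-0.5, -2.2], [0.0, -2.2], [0.3, 4.4]]
5.175 [ 0.43367264 -0.05069187  0.1132883 ] [ 0.0016 -0.0031 -0.0123] [-1.64791105e-03  6.34883728e-01  7.72605642e-01 -6.76776428e-04]
tool yaw 101.17712790237309
```

servo_tool(
  deltas=[
    [[10, 25, 4, 0, 0], [10, 75, 11, 0, -0.1], [10, 125, 18, 0, -0.2], [10, 175, 25, 0, -0.255], [10, 198, 29, 0, -0.255]],
  ],
)

```text
time: 5.8
tool_pos: [0.6344, -0.0216, 0.113]
tool_rot: [-0.001, 0.645, 0.764, -0.001]
contact_force: [-0.2, -1.1, -5.1]
gripper_width: 0.365
```

servo_tool(
  deltas=[
    [[10, 0, 0, 0, 0], [10, 0, 0, 0, 0], [10, 0, 0, 0, 0]],
  ],
)

```text
time: 6.18
tool_pos: [0.6318, -0.0222, 0.1144]
tool_rot: [-0.001, 0.645, 0.764, -0.0]
contact_force: [1.5, -0.4, -4.3]
gripper_width: 0.363
```

```bash
python3 - <<'E'
from h import *
s=state();print(s["time"],s["tool_pos"],s["tool_rot"],s["contact_force"],np.degrees(2*np.arctan2(s["tool_rot"][2],s["tool_rot"][1])))
g=grab_frame("scene")[:,:,::-1];t=grab_frame("top")[:,:,::-1]
s=state();print(s["time"],s["tool_pos"])
cv2.imwrite("pics/s6.png",cv2.resize(g[140:300,240:400],None,fx=3.7,fy=3.7,interpolation=cv2.INTER_CUBIC))
cv2.imwrite("pics/t6.png",cv2.resize(t[120:200,270:410],None,fx=5.5,fy=5.5,interpolation=cv2.INTER_CUBIC))
E
```

```text
6.175 [ 0.63180399 -0.02216864  0.11444152] [-7.33975403e-04  6.45236395e-01  7.63982474e-01 -4.84606849e-04] [ 1.4806239  -0.43061349 -4.34293396] 99.63315884613213
6.275 [ 0.63223832 -0.02223498  0.11508898]
```

View pics/s6.png

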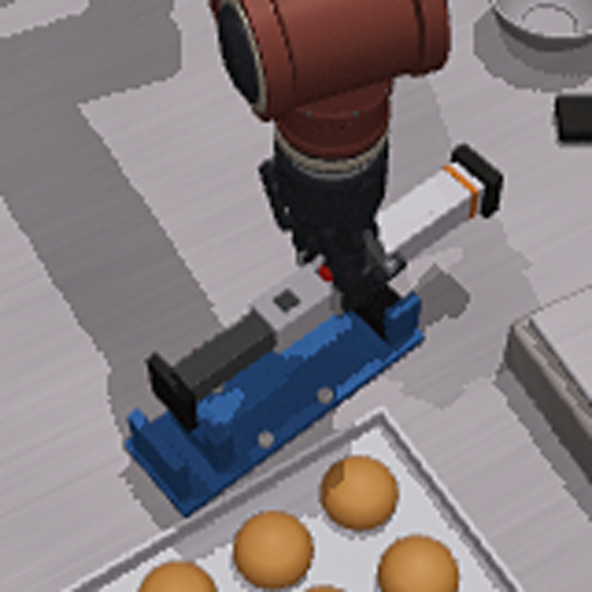

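View pics/t6.png

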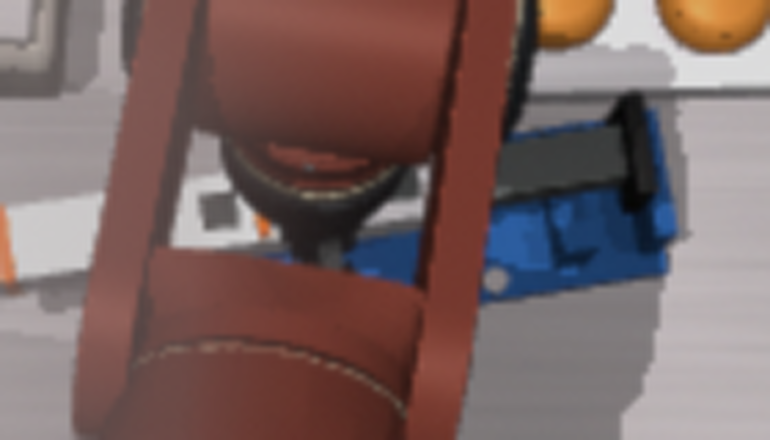

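```bash
python3 - <<'E'
from h import *
un=lambda d,f,o:(list(d),[((u+.5)/f-.5+o[0],(v+.5)/f-.5+o[1]) for u,v in d.values()])
s={(-150,23,23):(150,357),(-150,-23,-23):(191,428),(-62,16,16):(252,299),(-62,-16,16):(277,323),(-40,0,15):(287,300)}
t={(40,0,15):(220,210),(-140,-23,23):(612,96),(-150,-23,23):(640,93),(-140,23,23):(628,208),(-150,23,23):(656,202)}
x,r=fit([(*cv("scene"),*un(s,3.7,(240,140))),(*cv("top"),*un(t,5.5,(270,120)))],[.63,-.02,.1,1.74])
print(x.round(4),np.degrees(x[3]),r.round(1).tolist())
E
```

```text
[ 0.6306 -0.0198  0.1043  1.7248] 98.82504271808357 [[-1.1, -1.0], [-0.4, 0.4], [-0.2, 0.1], [0.4, 1.4], [0.4, -0.4], [-1.3, 0.4], [0.5, 0.5], [-0.5, 0.4], [0.6, -1.1], [-0.3, -0.6]]
```

The two estimates put the leg's offset along its axis at +3 mm and -2 mm, against allowances of +5 and -11 mm. I'll bias it 2 mm backward and descend.

servo_tool(
  deltas=[
    [[10, 0.3, -2, -10, 0], [10, 0.3, -2, -22, 0], [10, 0.3, -2, -34, 0], [10, 0.3, -2, -42, 0], [10, 0.3, -2, -42, 0]],
  ],
)

```text
time: 6.9
tool_pos: [0.6325, -0.0239, 0.0719]
tool_rot: [-0.001, 0.645, 0.764, -0.001]
contact_force: [-0.2, -0.2, -5.2]
gripper_width: 0.363
```

```bash
python3 - <<'E'
from h import *
s=state();print(s["time"],s["tool_pos"],s["contact_force"])
g=grab_frame("scene")[:,:,::-1];t=grab_frame("top")[:,:,::-1]
a=cv2.resize(g[200:290,260:350],None,fx=5.5,fy=5.5,interpolation=cv2.INTER_CUBIC)
b=cv2.resize(t[125:185,345:400],None,fx=5.5,fy=5.5,interpolation=cv2.INTER_CUBIC)
c=np.zeros((500,800,3),np.uint8);c[:a.shape[0],:a.shape[1]]=a;c[:b.shape[0],497:497+b.shape[1]]=b
cv2.imwrite("pics/c7.png",c)
E
```

```text
6.9 [ 0.6325131  -0.02393338  0.07186061] [-0.23203864 -0.21676865 -5.22105499]
```

View pics/c7.png

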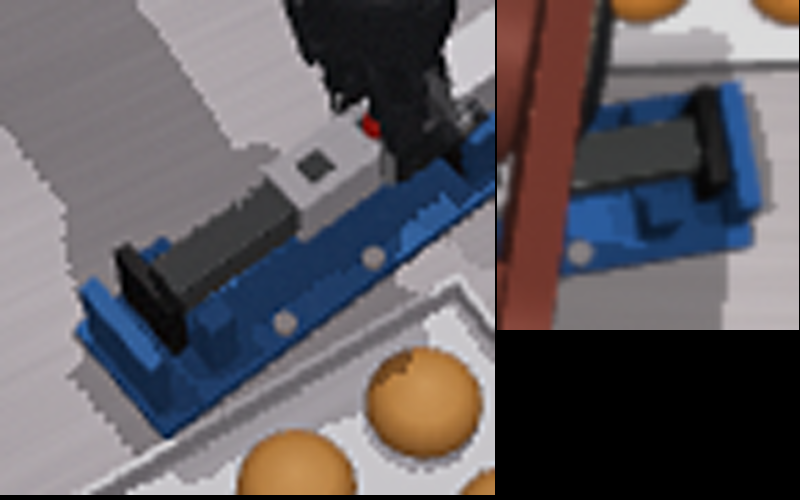

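The plate is already between stop and fork, with the tube between the cheeks. I'll lower it the rest of the way.

servo_tool(
  deltas=[
    [[10, 0, 0, -6, 0], [10, 0, 0, -11, 0], [10, 0, 0, -15, 0], [10, 0, 0, -17, 0], [10, 0, 0, -17, 0]],
  ],
)

```text
time: 7.62
tool_pos: [0.6332, -0.0241, 0.056]
tool_rot: [-0.0, 0.645, 0.764, -0.0]
contact_force: [0.4, 0.4, -3.8]
gripper_width: 0.367
```

servo_tool(
  deltas=[
    [[10, 0, 0, -1.5, 0], [10, 0, 0, -2.5, 0], [10, 0, 0, -2.5, 0]],
  ],
)

```text
time: 8.0
tool_pos: [0.6335, -0.0242, 0.054]
tool_rot: [0.0, 0.645, 0.764, 0.0]
contact_force: [-0.1, -0.4, -3.5]
gripper_width: 0.364
```

servo_tool(
  deltas=[
    [[10, 0, 0, -1.5, 0], [10, 0, 0, -2, 0], [10, 0, 0, -2, 0]],
  ],
)

```text
time: 8.38
tool_pos: [0.6335, -0.0241, 0.054]
tool_rot: [-0.0, 0.645, 0.764, -0.0]
contact_force: [-6.1, 0.7, 6.8]
gripper_width: 0.362
```

```bash
python3 - <<'E'
from h import *
s=state();print(s["time"],s["tool_pos"],s["contact_force"],s["ft_torque"])
g=grab_frame("scene")[:,:,::-1]
a=cv2.resize(g[170:290,260:380],None,fx=5,fy=5,interpolation=cv2.INTER_CUBIC)
cv2.imwrite("pics/c8.png",a)
E
```

```text
8.375 [ 0.6335332  -0.0241265   0.05396875] [-6.12097741  0.68408906  6.81981135] [ 0.02154232  1.0458357  -0.03712547]
```

View pics/c8.png

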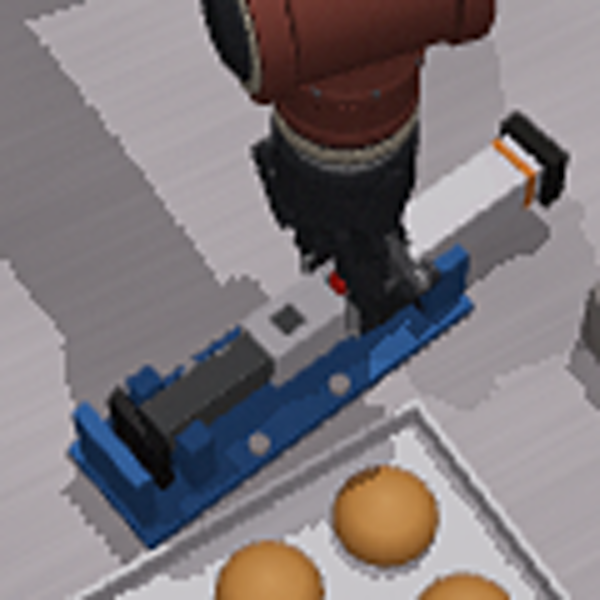

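Seated: upward force at tool z 0.054, as expected. I'll release by opening only to 55 mm, to stay clear of the bun tray.

servo_tool(
  deltas=[
    [[45, 0, 0, 0, 0], [50, 0, 0, 0, 0], [55, 0, 0, 0, 0], [55, 0, 0, 15, 0], [55, 0, 0, 40, 0]],
  ],
)

```text
time: 9.05
tool_pos: [0.6327, -0.024, 0.0919]
tool_rot: [-0.001, 0.645, 0.764, -0.0]
contact_force: [1.0, 0.6, -0.5]
gripper_width: 0.64
```

servo_tool(
  deltas=[
    [[55, 5, -30, 30, 0], [55, 10, -60, 70, 0], [55, 10, -60, 100, 0], [30, 10, -60, 100, 0], [0, 10, -60, 100, 0]],
  ],
)

```text
time: 9.68
tool_pos: [0.6428, -0.0838, 0.1911]
tool_rot: [-0.0, 0.645, 0.764, -0.0]
contact_force: [-0.7, -0.5, -0.7]
gripper_width: 0.225
```

```bash
python3 - <<'E'
from h import *
[grab_frame("scene") for i in range(2)]
s=state();print(s["time"],s["tool_pos"],s["contact_force"],s["tool_rot"],s["joint_vel"].round(3))
K,W=cv("wrist");np.savez("w9.npz",K=K,W=W)
f=grab_frame("wrist")[:,:,::-1]
g=grab_frame("scene")[:,:,::-1]
cv2.imwrite("pics/w9.png",f)
cv2.imwrite("pics/w9c.png",cv2.resize(f[0:320,220:420],None,fx=1.85,fy=1.85,interpolation=cv2.INTER_CUBIC))
cv2.imwrite("pics/s9.png",cv2.resize(g[170:290,260:380],None,fx=5,fy=5,interpolation=cv2.INTER_CUBIC))
E
```

```text
9.775 [ 0.64226151 -0.08351354  0.18972935] [-0.14400088  0.2369964   0.07802828] [-1.51232165e-03  6.44956930e-01  7.64217070e-01 -7.35530959e-04] [ 0.     0.006  0.001 -0.001  0.001 -0.   ]
```

View pics/w9.png

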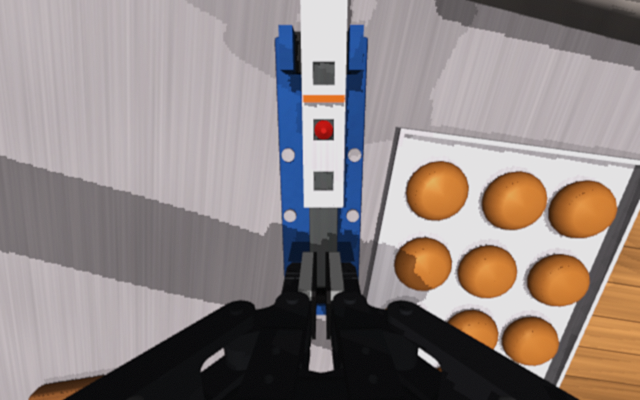

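View pics/w9c.png

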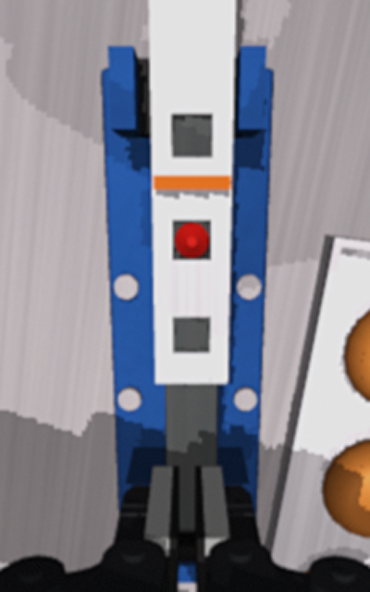

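View pics/s9.png

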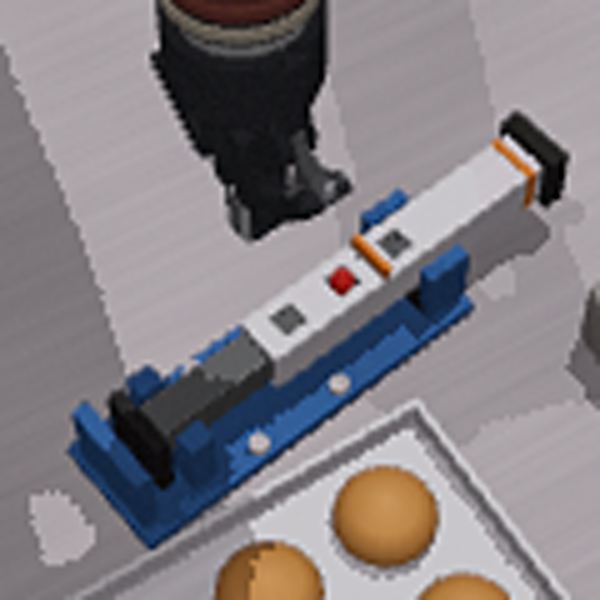

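Seated and released. I'll fit the seated pose and look at the closed fingertips.

```bash
python3 - <<'E'
from h import *
un=lambda d,f,o:(list(d),[((u+.5)/f-.5+o[0],(v+.5)/f-.5+o[1]) for u,v in d.values()])
d=np.load("w9.npz");V=(d["K"],d["W"])
w={(-62,16,16):(156,384),(-62,-16,16):(228,384),(-40,0,15):(191,335),(40,0,15):(192,136),(0,0,23):(191,239),(22.5,16,24):(153,183),(22.5,-16,24):(231,183)}
s={(40,0,15):(395,243),(-40,0,15):(289,318),(0,0,23):(342,278),(-62,16,16):(245,333),(-62,-16,16):(273,360)}
for v in([(*V,*un(w,1.85,(220,0)))],[(*V,*un(w,1.85,(220,0))),(*cv("scene"),*un(s,5,(260,170)))]):
  x,r=fit(v,[.63,-.02,.05,1.74]);print(x.round(4),np.degrees(x[3]),r.round(1).tolist())
st=state();f=grab_frame("wrist")[:,:,::-1];print(st["time"],st["gripper_width"],st["tool_pos"])
cv2.imwrite("pics/w10.png",cv2.resize(f[200:400,220:420],None,fx=3,fy=3,interpolation=cv2.INTER_CUBIC))
from scipy.spatial.transform import Rotation as R
q=st["tool_rot"];Rm=R.from_quat([q[1],q[2],q[3],q[0]]).as_matrix()
K,W=cv("wrist")
for y in(-15,-7.5,0,7.5,15):
  for x in(-11,11):
    p=proj((Rm@np.array([x,y,19])/1000+st["tool_pos"])[None],K,W)[0];print(x,y,((p-[220,200])*3).round())
E
```

```text
[ 0.6343 -0.0255  0.0463  1.7412] 99.76589299562424 [[-0.2, -0.2], [-0.2, -0.3], [0.3, -0.2], [-0.2, 0.1], [0.4, 1.5], [-1.3, -0.1], [1.1, -0.2]]
[ 0.6343 -0.0255  0.0459  1.7417] 99.7915045107316 [[-0.1, -0.3], [-0.1, -0.4], [0.4, -0.3], [-0.1, 0.2], [0.5, 1.5], [-1.2, -0.1], [1.1, -0.2], [-0.4, 0.3], [-0.4, 0.5], [-0.3, -0.7], [-1.3, -2.1], [0.3, 0.1]]
9.875 0.0035319626040432274 [ 0.6424294  -0.08354701  0.1898577 ]
-11 -15 [211. 258.]
11 -15 [207. 140.]
-11 -7.5 [256. 258.]
11 -7.5 [254. 140.]
-11 0 [300. 258.]
11 0 [300. 140.]
-11 7.5 [344. 258.]
11 7.5 [346. 140.]
-11 15 [389. 258.]
11 15 [392. 139.]
```

View pics/w10.png

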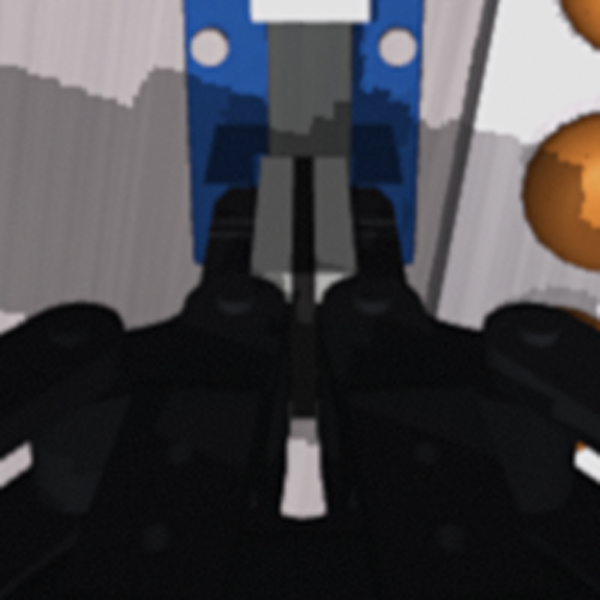

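The closed tip is about 22 mm long along the leg and 15 mm across it, so I keep the present yaw. The leg is seated at (0.6343, -0.0255), z 0.046, yaw 99.8°. Next I move the tip over the pin, centred 6 mm footward of it, which leaves a 3 mm gap to the ridge.

servo_tool(
  deltas=[
    [[0, -5, 32, -20, 0], [0, -9, 64, -50, 0], [0, -9, 64, -80, 0], [0, -9, 64, -92, 0], [0, -9, 64, -92, 0]],
  ],
)

```text
time: 10.55
tool_pos: [0.6337, -0.0202, 0.0987]
tool_rot: [-0.001, 0.645, 0.764, -0.001]
contact_force: [0.2, -1.1, 0.2]
gripper_width: -0.003
```

```bash
python3 - <<'E'
from h import *
grab_frame("wrist")
s=state();print(s["time"],s["tool_pos"],s["contact_force"])
f=grab_frame("wrist")[:,:,::-1]; g=grab_frame("scene")[:,:,::-1]
cv2.imwrite("pics/w11.png",f)
cv2.imwrite("pics/s11.png",cv2.resize(g[180:250,290:390],None,fx=7,fy=7,interpolation=cv2.INTER_CUBIC))
E
```

```text
10.6 [ 0.63462605 -0.02043764  0.10013074] [0.54194411 0.70240717 0.4232779 ]
```

View pics/w11.png

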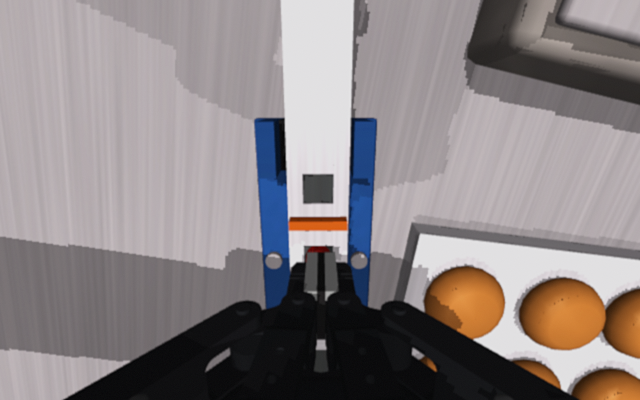

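View pics/s11.png

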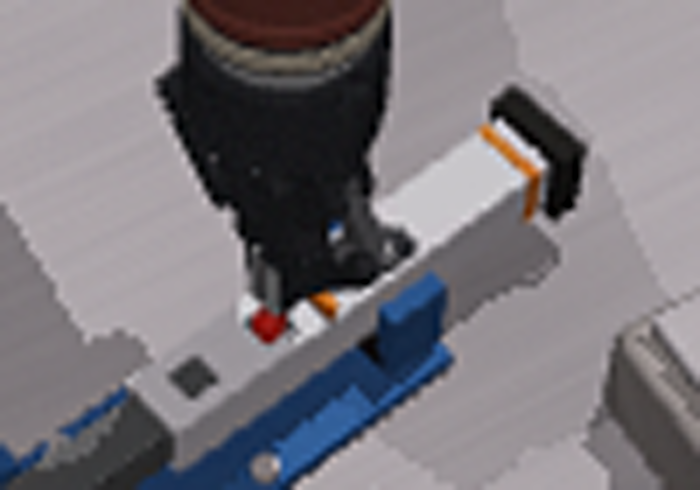

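servo_tool(
  deltas=[
    [[0, 0, 0, -4, 0], [0, 0, 0, -8, 0], [0, 0, 0, -12, 0], [0, 0, 0, -14, 0], [0, 0, 0, -14, 0]],
  ],
)

```text
time: 11.32
tool_pos: [0.6345, -0.0202, 0.0862]
tool_rot: [0.0, 0.645, 0.764, 0.0]
contact_force: [-2.1, -0.6, 3.3]
gripper_width: -0.002
```

```bash
python3 - <<'E'
from h import *
s=state();print(s["time"],s["tool_pos"],s["contact_force"])
f=grab_frame("wrist")[:,:,::-1]; g=grab_frame("scene")[:,:,::-1]
a=cv2.resize(f[180:310,260:380],None,fx=3.3,fy=3.3,interpolation=cv2.INTER_CUBIC)
b=cv2.resize(g[200:250,300:370],None,fx=5.7,fy=5.7,interpolation=cv2.INTER_CUBIC)
c=np.zeros((440,800,3),np.uint8);c[:a.shape[0],:a.shape[1]]=a;c[:b.shape[0],400:400+b.shape[1]]=b
cv2.imwrite("pics/c12.png",c)
E
```

```text
11.325 [ 0.63451871 -0.02018632  0.08620879] [-2.08038219 -0.62499835  3.3303268 ]
```

View pics/c12.png

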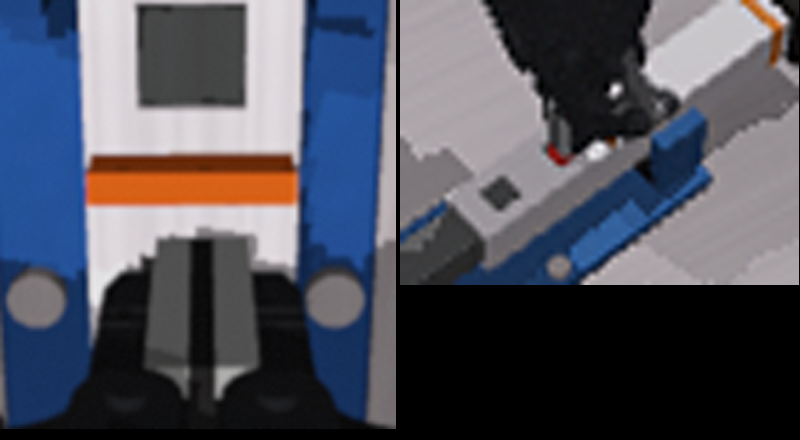

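The pin is compressing softly (3.3 N) and there's a gap of about 4 mm to the ridge. Pressing on to the sleeve's top.

servo_tool(
  deltas=[
    [[0, 0, 0, -2, 0], [0, 0, 0, -4, 0], [0, 0, 0, -6, 0], [0, 0, 0, -6, 0]],
  ],
)

```text
time: 11.92
tool_pos: [0.6346, -0.0201, 0.081]
tool_rot: [0.0, 0.645, 0.764, -0.0]
contact_force: [-4.1, 0.3, 8.5]
gripper_width: -0.003
```

servo_tool(
  deltas=[
    [[0, 0, 0, -1.5, 0], [0, 0, 0, -1.5, 0]],
  ],
)

```text
time: 12.18
tool_pos: [0.6348, -0.0202, 0.0809]
tool_rot: [0.0, 0.645, 0.764, -0.0]
contact_force: [-7.0, 0.0, 16.0]
gripper_width: -0.001
```

It has bottomed on the sleeve (z stays at 0.081, 16 N), so the pin is flush. Now pushing footward.

servo_tool(
  deltas=[
    [[0, -0.3, 2, 0, 0], [0, -0.7, 4, 0, 0], [0, -1, 6, 0, 0], [0, -1.4, 8, 0, 0], [0, -1.4, 8, 0, 0]],
  ],
)

```text
time: 12.8
tool_pos: [0.6351, -0.0148, 0.0811]
tool_rot: [0.004, 0.645, 0.764, -0.0]
contact_force: [-1.0, -8.3, 10.8]
gripper_width: 0.007
```

```bash
cat > look.py <<'E'
from h import *
import sys
s=state();print(s["time"],s["tool_pos"],s["contact_force"])
f=grab_frame("wrist")[:,:,::-1]; g=grab_frame("scene")[:,:,::-1]
a=cv2.resize(f[130:310,260:380],None,fx=3.2,fy=3.2,interpolation=cv2.INTER_CUBIC)
b=cv2.resize(g[180:280,270:370],None,fx=4.1,fy=4.1,interpolation=cv2.INTER_CUBIC)
c=np.zeros((580,800,3),np.uint8);c[:a.shape[0],:a.shape[1]]=a;c[:b.shape[0],390:390+b.shape[1]]=b
cv2.imwrite(sys.argv[1],c)
E
python3 look.py pics/c13.png
```

```text
12.8 [ 0.63510722 -0.01475798  0.08105673] [-1.01739353 -8.33509201 10.75006321]
```

View pics/c13.png

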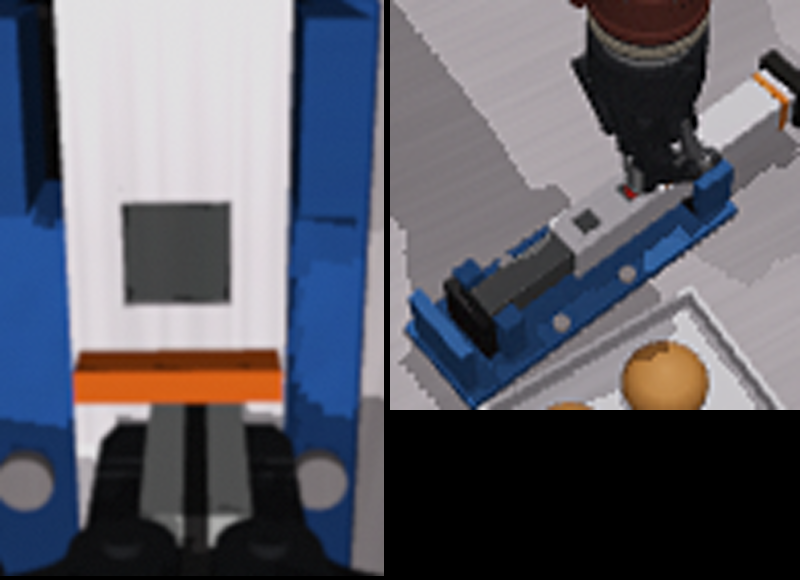

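The tip is against the ridge at 8 N. Continuing.

servo_tool(
  deltas=[
    [[0, -0.3, 2, 0, 0], [0, -0.7, 4, 0, 0], [0, -1, 6, 0, 0], [0, -1.4, 8, 0, 0], [0, -1.4, 8, 0, 0]],
  ],
)

```text
time: 13.52
tool_pos: [0.6346, -0.0079, 0.0811]
tool_rot: [0.005, 0.645, 0.764, -0.0]
contact_force: [1.2, -10.0, 7.7]
gripper_width: 0.001
```

```bash
python3 look.py pics/c14.png
```

```text
13.525 [ 0.63457073 -0.00794268  0.08112386] [  1.21320037 -10.01667464   7.67281936]
```

View pics/c14.png

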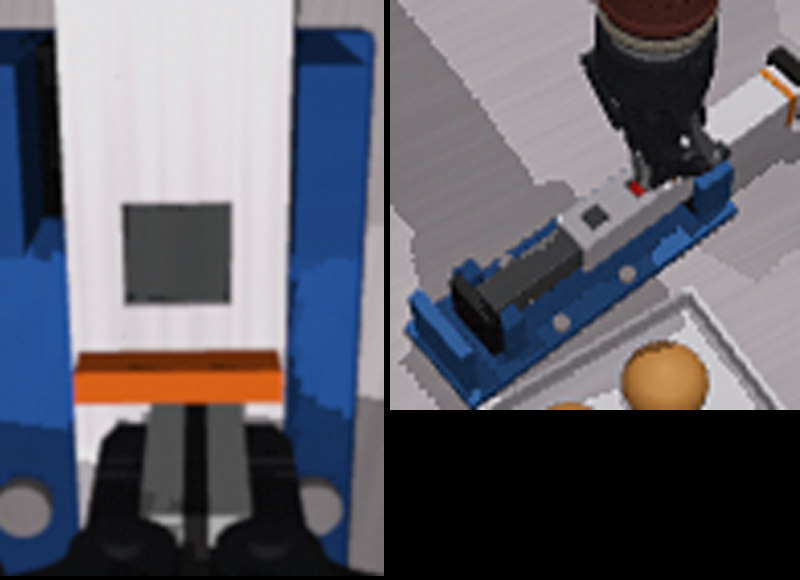

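servo_tool(
  deltas=[
    [[0, 0, 0, -1.5, 0], [0, -0.3, 2, -2, 0], [0, -0.7, 4, -2, 0], [0, -0.7, 4, -2, 0]],
  ],
)

```text
time: 14.12
tool_pos: [0.6348, -0.0043, 0.081]
tool_rot: [0.006, 0.645, 0.764, -0.0]
contact_force: [0.0, -12.6, 14.4]
gripper_width: -0.002
```

```bash
python3 look.py pics/c15.png; python3 - <<'E'
import cv2
from plant import *
g=grab_frame("scene")[:,:,::-1]
cv2.imwrite("pics/c15s.png",cv2.resize(g[195:275,280:350],None,fx=7,fy=7,interpolation=cv2.INTER_CUBIC))
E
```

```text
14.125 [ 0.63478413 -0.00432642  0.08102791] [ 1.02033602e-02 -1.26457819e+01  1.43802168e+01]
```

View pics/c15s.png

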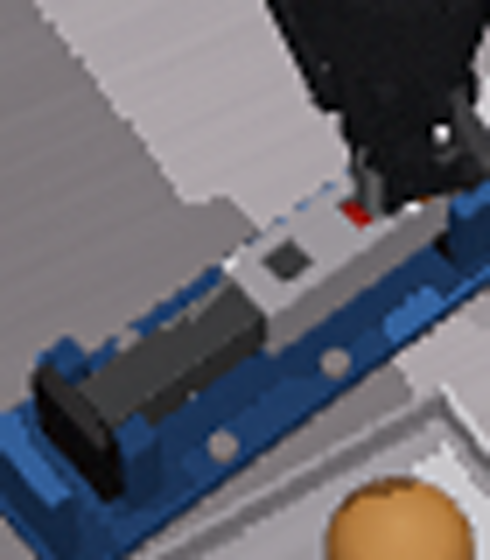

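The pin is down and the plate is at the fork. Continuing to push.

servo_tool(
  deltas=[
    [[0, -0.3, 2, 0, 0], [0, -0.7, 4, 0, 0], [0, -1, 6, 0, 0], [0, -1.4, 8, 0, 0], [0, -1.4, 8, 0, 0]],
  ],
)

```text
time: 14.9
tool_pos: [0.6343, -0.0002, 0.0811]
tool_rot: [0.01, 0.645, 0.764, -0.002]
contact_force: [1.9, -22.5, 11.1]
gripper_width: 0.003
```

```bash
python3 - <<'E'
import cv2
from plant import *
g=grab_frame("scene")[:,:,::-1]
cv2.imwrite("pics/c16s.png",cv2.resize(g[195:275,280:350],None,fx=7,fy=7,interpolation=cv2.INTER_CUBIC))
E
```

```text
(no output)
```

View pics/c16s.png

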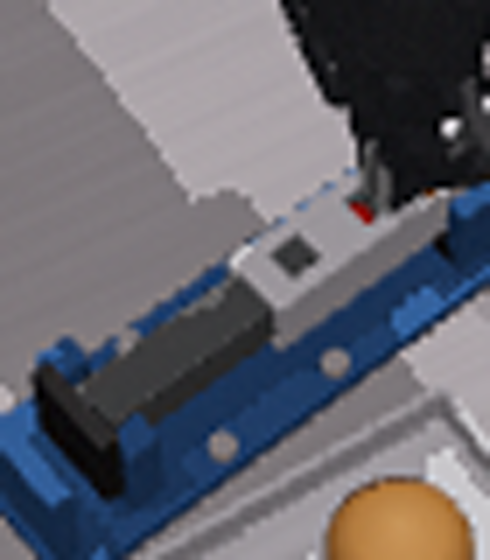

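The plate now stays put while the sleeve moves relative to it, so the pin is riding under the wall. Continuing.

servo_tool(
  deltas=[
    [[0, -0.3, 2, 0, 0], [0, -0.7, 4, 0, 0], [0, -1, 6, 0, 0], [0, -1, 6, 0, 0]],
  ],
)

```text
time: 15.45
tool_pos: [0.6329, 0.009, 0.0811]
tool_rot: [0.007, 0.645, 0.764, -0.0]
contact_force: [1.2, -14.7, 13.3]
gripper_width: 0.002
```

```bash
python3 - <<'E'
import cv2
from plant import *
g=grab_frame("scene")[:,:,::-1]
cv2.imwrite("pics/c17s.png",cv2.resize(g[195:275,280:350],None,fx=7,fy=7,interpolation=cv2.INTER_CUBIC))
E
```

```text
(no output)
```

View pics/c17s.png

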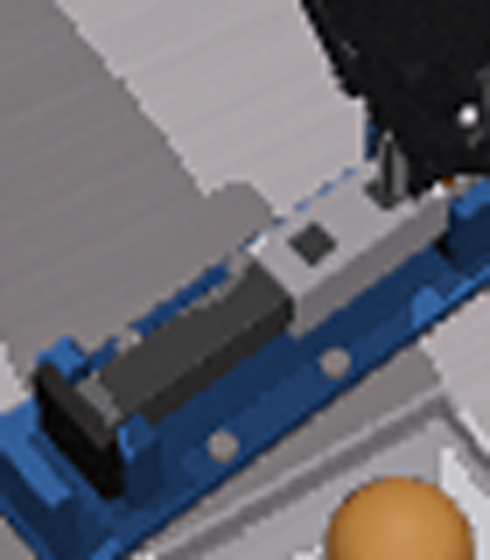

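The pin is tucked and the first hole is empty, with the sleeve out about 12 mm. I'll ease the downward pressure and keep pushing.

servo_tool(
  deltas=[
    [[0, -0.5, 3, 1, 0], [0, -1, 6, 1.5, 0], [0, -1.5, 9, 1.5, 0], [0, -2, 12, 1.5, 0], [0, -2.5, 15, 1.5, 0]],
  ],
)

```text
time: 16.12
tool_pos: [0.6296, 0.0243, 0.081]
tool_rot: [0.006, 0.645, 0.764, -0.001]
contact_force: [3.3, -14.3, 8.2]
gripper_width: -0.001
```

```bash
python3 - <<'E'
import cv2
from plant import *
g=grab_frame("scene")[:,:,::-1]
s=state();print(s["tool_pos"],s["contact_force"])
cv2.imwrite("pics/c18s.png",cv2.resize(g[175:275,280:380],None,fx=6,fy=6,interpolation=cv2.INTER_CUBIC))
E
```

```text
[0.62949862 0.02489661 0.08104188] [  2.2393804  -12.12293341   9.58276822]
```

View pics/c18s.png

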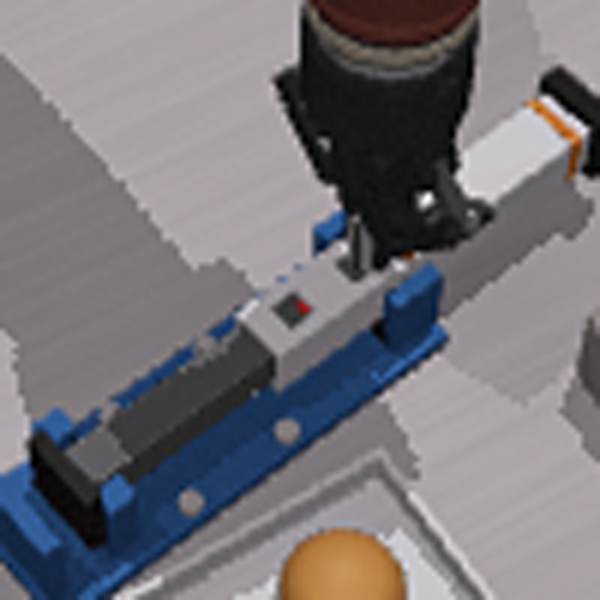

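The tucked pin is showing at the footward edge of the next hole, so about 8 mm remain. Small steps from here.

servo_tool(
  deltas=[
    [[0, -0.3, 2, 0, 0], [0, -0.6, 3.5, 0, 0], [0, -0.8, 5, 0, 0], [0, -0.8, 5, 0, 0]],
  ],
)

```text
time: 16.68
tool_pos: [0.6285, 0.031, 0.0812]
tool_rot: [0.005, 0.645, 0.764, 0.0]
contact_force: [1.4, -8.8, 11.3]
gripper_width: 0.001
```

```bash
python3 - <<'E'
import cv2
from plant import *
g=grab_frame("scene")[:,:,::-1]
cv2.imwrite("pics/c19s.png",cv2.resize(g[200:260,290:350],None,fx=8,fy=8,interpolation=cv2.INTER_CUBIC))
E
```

```text
(no output)
```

View pics/c19s.png

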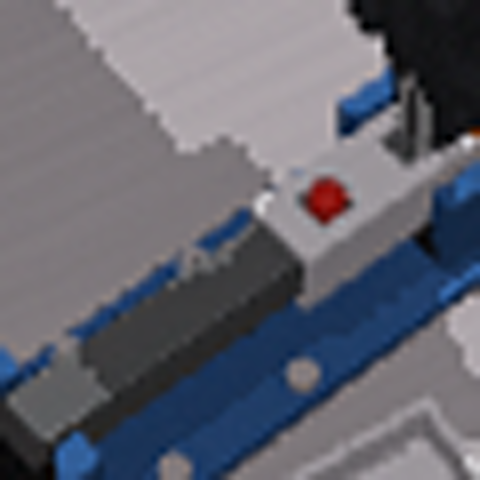

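The pin has sprung up. A gentle nudge will test the lock.

servo_tool(
  deltas=[
    [[0, -0.2, 1.5, 0, 0], [0, -0.5, 3, 0, 0], [0, -0.5, 3, 0, 0]],
  ],
)

```text
time: 17.1
tool_pos: [0.6281, 0.0337, 0.0812]
tool_rot: [0.005, 0.645, 0.764, 0.0]
contact_force: [1.7, -9.8, 10.8]
gripper_width: -0.009
```

servo_tool(
  deltas=[
    [[0, 0.8, -5, 0.5, 0], [0, 0.8, -5, 4, 0], [0, 0.8, -5, 20, 0], [0, 0.8, -5, 60, 0], [0, -20, -30, 110, 0]],
  ],
)

```text
time: 17.73
tool_pos: [0.6039, 0.0078, 0.1878]
tool_rot: [-0.001, 0.644, 0.765, -0.001]
contact_force: [0.7, 0.0, 0.5]
gripper_width: -0.0
```

servo_tool(
  deltas=[
    [[0, -25, -40, 15, 0], [0, -25, -50, 30, 0], [0, -25, -50, 30, 0]],
  ],
)

```text
time: 18.1
tool_pos: [0.5804, -0.0435, 0.2194]
tool_rot: [0.001, 0.646, 0.764, 0.001]
contact_force: [0.2, 0.7, 0.4]
gripper_width: 0.003
```

```bash
python3 - <<'E'
from h import *
grab_frame("scene")
s=state();print(s["time"],s["tool_pos"],s["contact_force"],s["joint_vel"].round(3))
K,W=cv("wrist");np.savez("w20.npz",K=K,W=W)
f=grab_frame("wrist")[:,:,::-1]
g=grab_frame("scene")[:,:,::-1];t=grab_frame("top")[:,:,::-1]
cv2.imwrite("pics/w20.png",f);cv2.imwrite("pics/t20.png",t);cv2.imwrite("pics/sf20.png",g)
cv2.imwrite("pics/s20.png",cv2.resize(g[170:290,260:380],None,fx=5,fy=5,interpolation=cv2.INTER_CUBIC))
E
```

```text
18.15 [ 0.5799901  -0.04281767  0.21800406] [-0.07937335 -0.05511564 -0.2654287 ] [ 0.015  0.021  0.016 -0.001  0.001  0.   ]
```

View pics/w20.png

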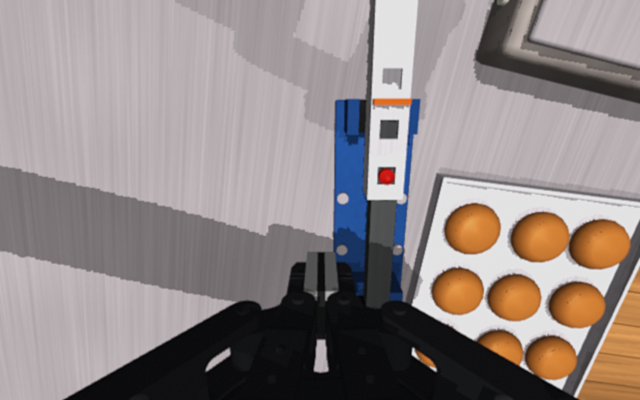

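View pics/s20.png

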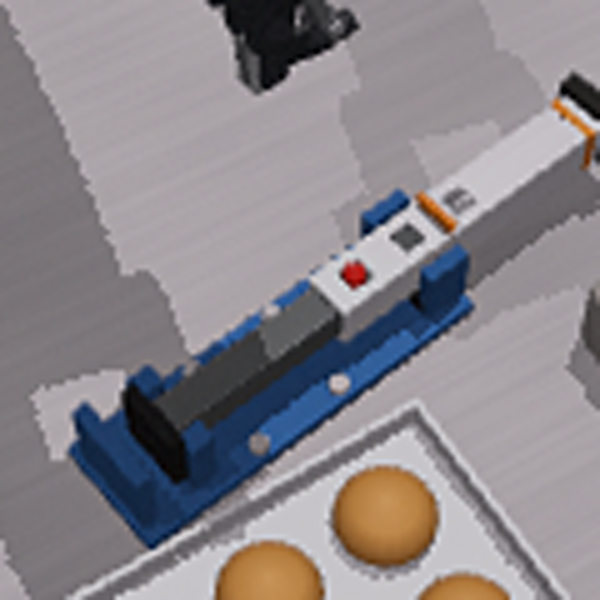

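View pics/sf20.png

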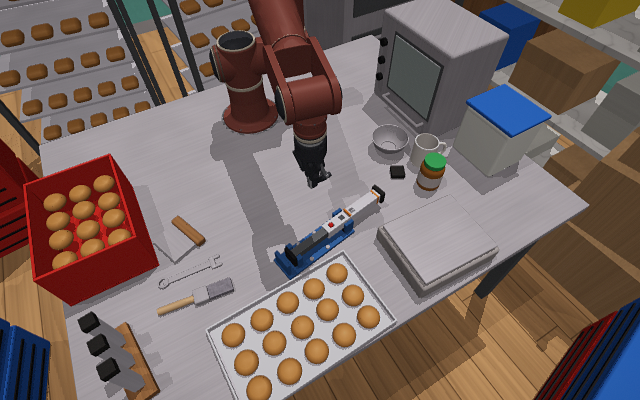

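View pics/t20.png

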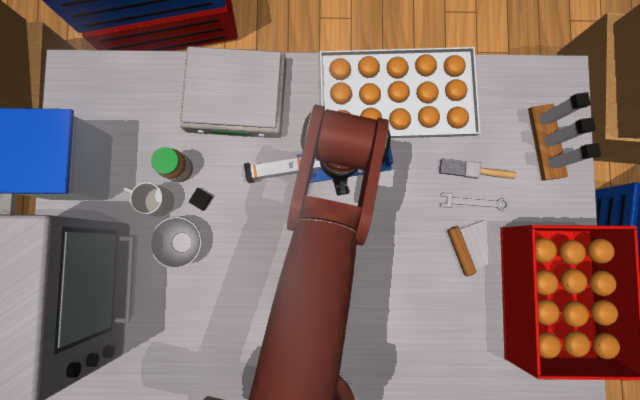

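```bash
python3 - <<'E'
from h import *
f=cv2.imread("pics/w20.png")
cv2.imwrite("pics/w20c.png",cv2.resize(f[50:310,330:430],None,fx=2.3*1.3,fy=2.3,interpolation=cv2.INTER_CUBIC) if 0 else cv2.resize(f[60:210,340:430],None,fx=4,fy=4,interpolation=cv2.INTER_CUBIC))
g=cv2.imread("pics/sf20.png")
cv2.imwrite("pics/s20c.png",cv2.resize(g[195:270,280:355],None,fx=8,fy=8,interpolation=cv2.INTER_CUBIC))
E
```

```text
(no output)
```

View pics/w20c.png

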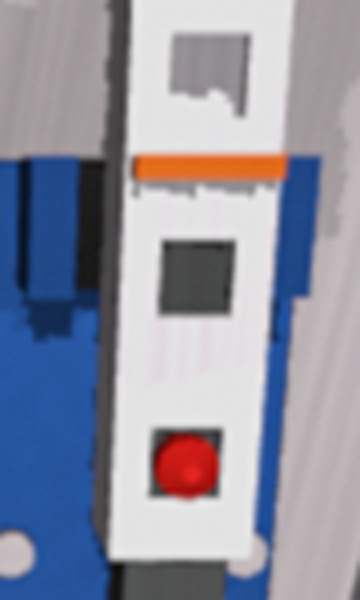

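View pics/s20c.png

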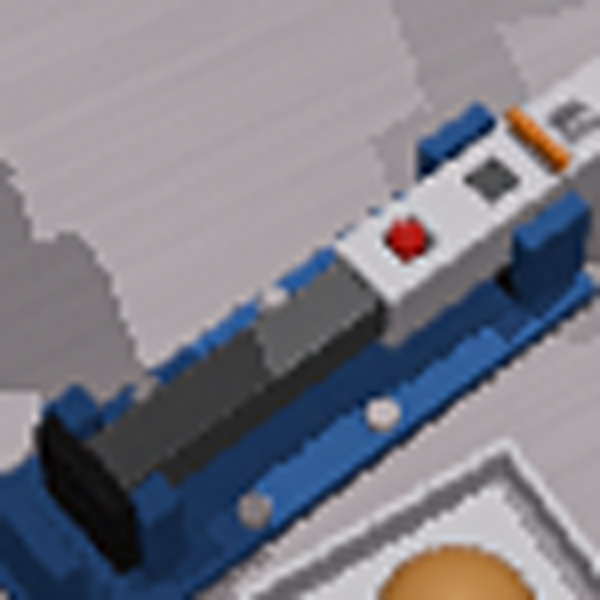

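```bash
python3 - <<'E'
from h import *
un=lambda d,f,o:(list(d),[((u+.5)/f-.5+o[0],(v+.5)/f-.5+o[1]) for u,v in d.values()])
d=np.load("w20.npz");V=(d["K"],d["W"])
# sleeve frame (hole x=0 is sleeve centre)
w={(-62,16,16):(108,560),(-62,-16,16):(252,558),(0,0,15):(198,277),(22.5,16,24):(134,167),(22.5,-16,24):(287,166)}
s={(-62,16,16):(337,247),(-62,-16,16):(387,304),(0,0,15):(492,180),(22.5,16,24):(509,110),(22.5,-16,24):(566,163)}
x,r=fit([(*V,*un(w,4,(340,60))),(*cv("scene"),*un(s,8,(280,195)))],[.63,.02,.05,1.74]);print("sleeve",x.round(4),np.degrees(x[3]),np.abs(r).max().round(1))
pw={(0,0,0):(187,467)};ps={(0,0,0):(408,238)}
A=least_squares(lambda p:np.concatenate([(proj(p[None],*V)-un(pw,4,(340,60))[1]).ravel(),(proj(p[None],*cv("scene"))-un(ps,8,(280,195))[1]).ravel()]),[.63,-.02,.06])
c,sn=np.cos(x[3]),np.sin(x[3]);q=A.x-x[:3]
print("pin in sleeve mm",1000*(c*q[0]+sn*q[1]),1000*(-sn*q[0]+c*q[1]),1000*q[2])
q=x[:2]-[.632,-.0225];a=np.radians(99.64);print("sleeve centre in cradle",q@[np.cos(a),np.sin(a)],q@[-np.sin(a),np.cos(a)])
s=state();print(s["time"],s["contact_force"]); job_done()
E
```

```text
sleeve [0.6279 0.0229 0.0458 1.7428] 99.85312308040139 1.1
pin in sleeve mm -40.407966960361534 0.1391706441999617 18.007792053176992
sleeve centre in cradle 0.04539212800932837 -0.0035831138205051996
18.3 [-0.35336283  0.00664944 -0.38912982]
the job is handed in; nothing more can be done
```

The leg is lying lengthened in the blue cradle, and I handed the job in at 18.3 s of the 51 s allowed.

I carried the leg over and seated it pin up, with the end plate in the gap between stop and fork, then let go of it. With the closed fingertips I pressed the pin flush and pushed the orange ridge footwards. The sleeve slid about 40 mm and the pin sprang up in the next hole.

**Last checks:**
- **Sleeve and pin:** the pin sits 40.4 mm from the sleeve's centre hole, towards the end plate, as it should after a 40 mm extension.
- **Seating:** the leg's axis is at 45.8 mm (46 stated), and it lies about 3.6 mm to one side of my cradle estimate. The end plate is in the gap, against the fork.
- **Surroundings:** the other things on the bench look unmoved in the pictures. The arm is clear at 0.22 m with no contact force.

**Checks that disagreed or were weak:**
- **Pin height:** two views put the visible red 2 mm above the sleeve's top, where 8 mm was expected. I read the blob's centre rather than the tip. Both pictures show the pin clearly raised in the hole.
- **Lock test:** when I nudged the ridge after the pin came up, the finger moved about 2.7 mm at only 10 N. That shows no clear hard stop, so the lock rests on the pictures.
- **Seating offset:** while the leg was in the hand, two estimates of its position along its axis differed by about 5 mm. That was inside the gap's allowance.

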